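Shim the bench grinder's bare foot

TASK

The bench grinder rocks because its front right foot has lost its rubber pad and hangs clear of the bench. From the right, slide the long flat offcut under that foot, leaving more than half of its length sticking out, then slide the tapered shim in on top of the offcut, thin end first, until it bears snugly against the foot. Do not shove or tip the grinder.

Things in the scene. Friction and masses are not known exactly. Their poses are not given: they have to be found in the camera images.
- grinder: small grey bench grinder, 1.6 kg, loose, steady on three rubber pads. Base plate 190 (x) x 170 (y) mm, top 58 mm above the bench; motor and wheel, to 180 mm high, stand 45 mm or more inside its right edge. Origin on the bench under the plate's centre; x points from the front (robot's side) to the back, y left. Feet at x +-70, y +-60 mm; the front right one is bare.
- bare_foot (a point): centre of the flat underside of the bare front right foot (x -70, y -60 mm in the grinder's frame), hanging 26 mm above the bench: a steel post 30 mm in diameter, 20 mm tall under the plate. The space round it under the plate is free. Axes as the grinder's. A fixed 21 mm high batten lies across the bench 40 mm or more in front of it.
- flat_offcut: long flat pine offcut, 35 (x) x 120 (y) x 15 (z) mm, 33 g, the longest and flattest of the loose plain wood blocks, lying on the robot's side of the batten. Origin at the centre of its underside; its y axis is the long one and points left as the robot sees it, within about 15 degrees.
- wedge: tapered pine shim, 30 (x) x 140 (y) mm, 40 g, on the robot's side of the batten: flat underside, top sloping from 20 mm high at the thick end (y -70) to 4 mm at the thin end (y +70, pointing left). Origin: centre of underside. On the offcut it meets the right edge of the foot where it is 11 mm thick, 61 mm from the thin end; pushed further it lifts the foot.

How it is judged:
On the way:
1. the flat offcut lies under the bare foot, before the tapered shim is there (x of bare_foot in the frame of flat_offcut between -0.018 and 0.018 m and y of bare_foot in the frame of flat_offcut between -0.06 and 0.06 m and height (world z) of flat_offcut below 0.009 m and horizontal distance between bare_foot and wedge above 0.09 m), for 0.2 s.
At the end, for the whole second after the job is handed in: The bare foot's centre is over the flat offcut; the tapered shim lies on the offcut, the foot within 18 mm of its centre line, and bears on both (over 0.3 N); the grinder is level within 0.04 rad, within 25 mm of where it stood, and all is at rest (x of bare_foot in the frame of flat_offcut between -0.018 and 0.018 m and y of bare_foot in the frame of flat_offcut between -0.06 and 0.06 m and x of bare_foot in the frame of wedge between -0.018 and 0.018 m and contact force between wedge and grinder above 0.3 N and contact force between wedge and flat_offcut above 0.3 N and angle between grinder's own z axis and vertical below 0.04 rad and distance of grinder from where it was at the start of the episode below 0.025 m and linear speed of each of grinder, wedge below 0.02 m/s); the robot touches nothing.
It fails at once if the grinder is tipped by more than 0.1 rad (angle between grinder's own z axis and vertical above 0.1 rad).
It fails at once if the grinder is shoved more than 40 mm (distance of grinder from where it was at the start of the episode above 0.04 m).
It also fails if it takes over 64 s, if anything falls off the work surface, if the arm or the gripper's body presses on something with over 40 N, if the wrist force passes 120 N, or if a joint passes its speed limit or range.

ROBOT

A 7-joint arm with a two-finger parallel gripper is mounted at the origin on a cart in front of the work surface, level with it; the furniture and walls round the work are solid. World frame = base frame: x ahead of the robot, y to its left, z up, the work surface at z = 0. Lengths are in m, angles in rad, forces in N, time in s.
With the tool pointing down it reaches from about 0.35 to 0.775 m from the base axis. Payload 3.1 kg.
Tool frame: the origin (TCP) lies midway between the tips of the shut fingers; the grasp point (between the pads) lies 19 mm behind it (manip.grasp_offset is the distance from the TCP to the grasp point, in m); z points along the fingers, y is the line along which they close (so a half turn about z gives the same grasp; the last joint's range is limited). The gripper opens to 85 mm and grips with 20 to 120 N. Pads are 22 mm wide; open, the fingers measure 114 mm over their backs; the gripper's body (76 mm by 85 mm) begins 54 mm behind the grasp point. The pads swing forward as they close: fully open they stand 13 mm farther back than shut.
Start: joints at [-1.143, 0.311, 0.014, 1.512, -0.004, 1.319, -0.027], TCP at [0.249, 0.49, 0.231] pointing down, gripper open.
Joint ranges: [-2.7, 2.7], [-0.3, 1.91], [-1.27, 1.3], [0.12, 2.57], [-1.44, 4.58], [0.2, 2.03], [-3.05, 3.05]. Speed limits (rad/s): [2.79, 2.79, 3.14, 3.14, 3.14, 3.14, 3.14].

INTERFACE

Orientations are given as [roll, pitch, yaw] about the fixed x, y, z axes, in that order (R = Rz(yaw) Ry(pitch) Rx(roll)).
In Python, from plant import manip gives the robot as it stands.
- The arm moves only by the tool move_arm, never from a script. Its arguments are lists of equal length, an entry for each row: "travel": the shift along the world's x, y, z in mm, a list of three; "spin": the turn about the world's z in rad. In form: {"travel": [[tx, ty, tz], ...], "spin": [spin, ...]}. A call has 1 to 20 rows; each row shifts and turns the commanded pose from where the row before left it; what a row does not reach is not made up. A row lasts 1/10 s, in which the tool goes at most 50 mm and 8.59 degrees, less where a joint would pass 70% of its speed; a pose out of reach is approached as far as the arm can. A call with a gripper value outside its range is refused whole. "jaw" is the closure in counts, from 0 (fully open) to 255 (shut), set as the call begins (left out, the last holds). The fingers move at their own pace and stop on an object; "force" is the grip in N (left out, the last holds). Time passes only in rows, so rows that do not move let the fingers close. It gives the time, the measured TCP pose, the force, the opening and the grip force at its end, in the units of the state.
- manip.sense(): the state, without advancing time (a new reading comes with each control period).
- manip.get_image(name): name is "side" or "top" or "wrist"; returns a dict with "color" (384x512x3 uint8, blue, green, red), "z_map" (384x512 float32, m along the optical axis (not along the pixel's ray), 0 where there is no reading), "mtx" (3x3 intrinsics, pixels), "world_to_cam" (4x4, takes a point from world to camera coordinates). Camera axes: x right, y down, z forward; pixel columns grow to the right and rows downward; lengths in m; the calibration is good to about 2 mm. A picture is of the moment at which its call begins.
- manip.hand_in(): hands the job in; it is judged then, once.
Trained networks look in a picture, given as the dict that the camera call returned (one of the last four; its "shot" number tells which), for a name from the list of things; names that differ only in an ending like _2 or _b are one class to them, and where a whole thing is asked for, a point or a joint stands for the part that bears it (a point fixed in the world has none). Each returns a list of dicts, best first, with "conf" (0 to 1); they miss things now and then, are a little off and sometimes report something else, mostly with a low value. They report only what shows in the picture. A call takes as long as a camera call.
- manip.search_frame(query, picture): "position" ([row, column] in pixels, amid what is visible of it).
- manip.place_of(query, picture): "position" ([row, column] in pixels: a listed point, or the origin of a listed thing).
The state is a dict: "clock": time; "qpos": joint angles; "qd": joint speeds; "joint_efforts": joint torques, N m; "ee_pos": TCP position; "ee_rot": TCP orientation; "contact_force": force on the tool from outside, world axes, zero at the start; "moment": the same for the moment, N m; "grip_width": finger opening in m; "grasp_force": force on a finger pad.
Only numpy, scipy, OpenCV 4.12 (cv2) and the standard library are available. Lean on these libraries where they do the work, as an engineer would, in place of code of your own. Each camera call takes 0.05 s, during which the arm holds its last target. There are 200 camera calls.

## Working session

There is one attempt and no reset: what is moved stays moved. The work goes in short steps, Python scripts to look and compute and a tool call to move; the robot and the scene stay as the last step left them, time stands still between calls to the robot, and variables do not carry over. Pictures are saved under pics/ and viewed, at most 10 in all, crops included, and the job is handed in when it is done.

Besides the shell and the picture viewer there is one more tool, called after ">>>" in YAML: its name, and indented under it one key for each argument. move_arm: Moves the arm, as the interface text tells. Its arguments: {"type":"object","properties":{"travel":{"type":"array","items":{"type":"array","items":{"type":"number"}}},"spin":{"type":"array","items":{"type":"number"}},"jaw":{"type":"number"},"force":{"type":"number"}},"required":["travel","spin"]}

```bash
mkdir -p pics; ls
cat > h.py <<'E'
import numpy as np, cv2
from plant import manip
def cloud(p):
    z=p["z_map"].astype(float);K=p["mtx"];r,c=np.indices(z.shape)
    P=np.stack([(c-K[0,2])/K[0,0]*z,(r-K[1,2])/K[1,1]*z,z,np.ones_like(z)],-1)
    W=P@np.linalg.inv(p["world_to_cam"]).T
    W=W[...,:3]; W[z<=0]=np.nan
    return W
def ray(p,rc,zw):
    K=p["mtx"];T=np.linalg.inv(p["world_to_cam"])
    d=T[:3,:3]@np.array([(rc[1]-K[0,2])/K[0,0],(rc[0]-K[1,2])/K[1,1],1]);o=T[:3,3]
    return o+d*(zw-o[2])/d[2]
E
python3 - <<'E'
from h import *
s=manip.sense();print(s)
ims=[]
for n in("top","side"):
    p=manip.get_image(n);W=cloud(p);ims.append(p["color"]);cv2.imwrite(f"pics/{n}0.png",p["color"])
    for q in("grinder","bare_foot","flat_offcut","wedge"):
        for nm,f in(("search",manip.search_frame),("place",manip.place_of)):
            for d in f(q,p)[:2]:
                rc=d["position"];print(n,q,nm,np.round(rc),round(d["conf"],2),"surf",W[int(rc[0]),int(rc[1])].round(3),"z0",ray(p,rc,0).round(3))
cv2.imwrite("pics/a.png",cv2.resize(np.vstack(ims),(400*1,600)))
E
```

```text
pics
{'clock': 0.0, 'qpos': array([-1.14268497,  0.3117411 ,  0.01402502,  1.51305156, -0.00442622,
        1.31919708, -0.02718107]), 'qd': array([ 0.00272396,  0.0015645 , -0.00027264, -0.000239  , -0.00095616,
        0.00076998, -0.00067281]), 'joint_efforts': array([-2.38678820e-05, -3.79917026e+01,  1.45974490e-01, -2.30592030e+01,
        1.21355054e-02,  1.38952030e-02, -9.09561834e-06]), 'ee_pos': array([0.24866275, 0.48976338, 0.2302149 ]), 'ee_rot': array([-3.13922802e+00,  8.16301795e-05,  2.67183913e+00]), 'contact_force': array([ 0.02893166, -0.20251731,  0.11411387]), 'moment': array([-0.02031261,  0.01734263,  0.04455118]), 'grasp_force': 0.0, 'grip_width': 0.08550584251836393}
top grinder place [153. 220.] 0.82 surf [0.688 0.05  0.059] z0 [0.716 0.05  0.   ]
top bare_foot search [142. 214.] 0.81 surf [0.693 0.06  0.111] z0 [0.751 0.063 0.   ]
top bare_foot place [166. 248.] 0.84 surf [ 0.643 -0.016  0.062] z0 [ 0.669 -0.02   0.   ]
top flat_offcut search [260. 198.] 0.86 surf [0.443 0.129 0.013] z0 [0.443 0.13  0.   ]
top flat_offcut place [257. 193.] 0.58 surf [0.44
[... 302 characters left out ...]
 grinder place [193. 299.] 0.9 surf [ 0.705 -0.016  0.056] z0 [0.711 0.046 0.   ]
side bare_foot search [174. 306.] 0.65 surf [0.718 0.009 0.1  ] z0 [0.734 0.13  0.   ]
side bare_foot place [203. 276.] 0.81 surf [ 0.647 -0.042  0.049] z0 [0.649 0.007 0.   ]
side flat_offcut search [170. 210.] 0.78 surf [0.457 0.131 0.012] z0 [0.455 0.144 0.   ]
side flat_offcut search [170. 302.] 0.42 surf [0.711 0.011 0.108] z0 [0.725 0.146 0.   ]
side flat_offcut place [172. 210.] 0.65 surf [0.459 0.12  0.016] z0 [0.456 0.137 0.   ]
side wedge search [246. 194.] 0.79 surf [ 0.453 -0.149  0.01 ] z0 [ 0.452 -0.143  0.   ]
side wedge place [244. 195.] 0.72 surf [ 0.459 -0.149  0.014] z0 [ 0.455 -0.138  0.   ]
```

View pics/top0.png

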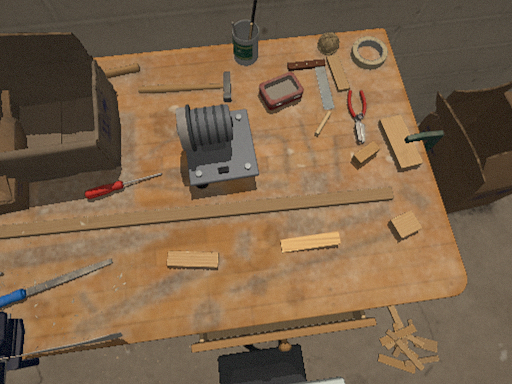

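View pics/side0.png

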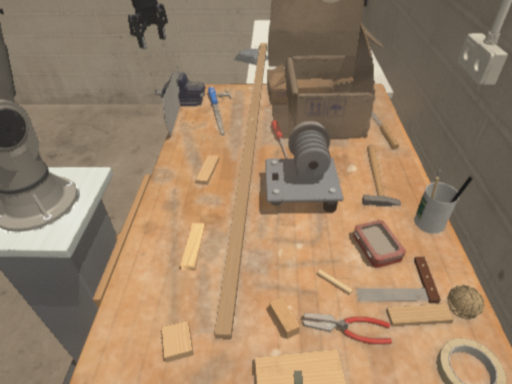

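The top view shows the offcut at about row 260, col 193, the wedge at (242, 310), the grinder plate at (165, 222), and the batten crossing from (230, 0) to (195, 390). Next I fit exact poses from the depth.

```bash
cat >> h.py <<'E'
def fit(W,c,r,zlo,zhi):
    m=(np.hypot(W[...,0]-c[0],W[...,1]-c[1])<r)&(W[...,2]>zlo)&(W[...,2]<zhi)
    m=m.astype(np.uint8);n,l,st,ce=cv2.connectedComponentsWithStats(m)
    k=1+np.argmax(st[1:,4]);P=W[l==k]
    (x,y),(w,h),a=cv2.minAreaRect((P[:,:2]*1000).astype(np.float32))
    b=cv2.boxPoints(((x,y),(w,h),a))
    return P,(x,y,w,h,a),b
E
python3 - <<'E'
from h import *
for n in("top","side"):
    p=manip.get_image(n);W=cloud(p)
    for q,c,r,a,b in(("off",(.447,.133),.09,.006,.03),("wedge",(.455,-.14),.1,.004,.03),("plate",(.71,.05),.16,.05,.066)):
        P,R,B=fit(W,c,r,a,b);print(n,q,len(P),np.round(R,1),"med z",np.median(P[:,2]).round(4));print(B.round(0).tolist())
        if q=="wedge":
            A=np.c_[P[:,:2],np.ones(len(P))];print("slope",np.linalg.lstsq(A,P[:,2],rcond=None)[0].round(3))
    # batten along x at several y
    for y in(-.2,-.05,.1,.2):
        m=(abs(W[...,1]-y)<.01)&(W[...,2]>.014)&(W[...,2]<.03)&(W[...,0]>.48)&(W[...,0]<.62)
        print("bat",y,np.nanpercentile(W[m][:,0],[2,98]).round(3),np.median(W[m][:,2]).round(3))
    m=(W[...,0]>.3)&(abs(W[...,2])<.006)&(W[...,0]<.6);print("bench",np.median(W[m][:,2]))
    m=(W[...,0]>.58)&(W[...,0]<.85)&(W[...,1]<-.03)&(W[...,1]>-.35)&(W[...,2]>.008);print("obst right",[W[m][::max(1,m.sum()//12)].round(2).tolist()])
E
```

```text
top off 772 [446.5 142.8 120.   35.9  80.3] med z 0.014
[[419.0, 87.0], [454.0, 81.0], [474.0, 199.0], [439.0, 205.0]]
top wedge 696 [ 450.3 -142.5  137.4   30.6   89.8] med z 0.0117
[[435.0, -211.0], [465.0, -211.0], [466.0, -74.0], [435.0, -74.0]]
slope [ 0.021 -0.105 -0.013]
top plate 2963 [713.1  48.2 191.3 170.1   2.2] med z 0.057
[[614.0, 130.0], [621.0, -40.0], [812.0, -33.0], [805.0, 137.0]]
bat -0.2 [0.533 0.564] 0.02
bat -0.05 [0.537 0.568] 0.02
bat 0.1 [0.542 0.573] 0.02
bat 0.2 [0.545 0.577] 0.02
bench -0.0011397737590692625
obst right [[[0.85, -0.33, 0.01], [0.84, -0.13, 0.03], [0.84, -0.14, 0.02], [0.8, -0.33, 0.01], [0.78, -0.25, 0.01], [0.75, -0.32, 0.01], [0.73, -0.32, 0.01], [0.7, -0.32, 0.02], [0.67, -0.32, 0.03], [0.66, -0.32, 0.03], [0.67, -0.03, 0.06], [0.66, -0.04, 0.06], [0.63, -0.04, 0.05]]]
side off 353 [447.8 140.3 123.6  36.5  81.2] med z 0.0133
[[420.0, 82.0], [456.0, 76.0], [475.0, 199.0], [439.0, 204.0]]
side wedge 577 [ 451.7 -145.9  138.1   30.9   90. ] med z 0.0116
[[436.0, -215.0], [467.0, -215.0], [467.0, -77.0], [436.0, -77.0]]
slope [-0.045 -0.086  0.018]
side plate 2466 [714.7  44.5 190.4 171.    1.8] med z 0.0565
[[617.0, 127.0], [622.0, -44.0], [813.0, -38.0], [807.0, 133.0]]
bat -0.2 [0.535 0.566] 0.02
bat -0.05 [0.54 0.57] 0.02
bat 0.1 [0.544 0.575] 0.019
bat 0.2 [0.548 0.577] 0.02
bench -0.001375260350158336
obst right [[[0.66, -0.03, 0.06], [0.8, -0.03, 0.05], [0.75, -0.04, 0.05], [0.65, -0.03, 0.03], [0.84, -0.13, 0.01], [0.76, -0.24, 0.01], [0.65, -0.31, 0.03], [0.65, -0.32, 0.03], [0.65, -0.33, 0.02], [0.72, -0.33, 0.01], [0.73, -0.33, 0.01], [0.76, -0.34, 0.01], [0.77, -0.35, 0.01]]]
```

>>> move_arm:
  travel:
    - [16,-33,-2]
    - [16,-33,-2]
    - [16,-33,-4]
    - [16,-33,-4]
    - [16,-33,-8]
    - [16,-33,-8]
    - [16,-33,-12]
    - [16,-33,-12]
    - [16,-33,-14]
    - [16,-33,-14]
    - [16,-33,-14]
    - [16,-31,-14]
    - [0,0,0]
    - [0,0,0]
  spin: [-0.105,-0.105,-0.105,-0.105,-0.105,-0.105,-0.105,-0.105,-0.105,-0.105,-0.105,-0.105,0,0]
  jaw: 90
  force: 40

```text
clock: 2.4
ee_pos: [0.4409, 0.0959, 0.1231]
ee_rot: [-3.141, 0.0, 1.41]
contact_force: [0.6, -0.1, 0.1]
grip_width: 0.055
grasp_force: 0.0
```

Run:
```python
from h import *
p=manip.get_image("wrist");W=cloud(p);cv2.imwrite("pics/w1.png",p["color"])
P,R,B=fit(W,(.447,.133),.09,.006,.03);print(len(P),np.round(R,1),B.round(0).tolist(),np.median(P[:,2]))
```

```text
5020 [446.5 141.8 120.3  35.   80.5] [[419.0, 85.0], [454.0, 80.0], [474.0, 198.0], [439.0, 204.0]] 0.01592175181024516
```

View pics/w1.png

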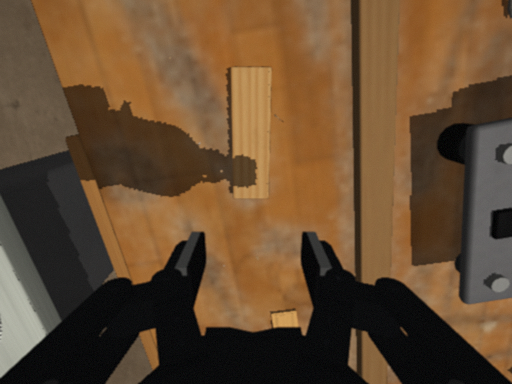

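The wrist view shows the offcut upright at cols 230–270, rows 67–198, which confirms the pose within 1 mm. I'll descend and grip.

>>> move_arm:
  travel:
    - [-2,0,-25]
    - [0,0,-30]
    - [0,0,-30]
    - [0,0,-22]
    - [0,0,-12]
    - [0,0,0]
    - [0,0,0]
  spin: [0,0,0,0,0,0,0]

```text
clock: 3.15
ee_pos: [0.4397, 0.0974, 0.0051]
ee_rot: [3.14, -0.001, 1.413]
contact_force: [-0.0, -0.4, -0.0]
grip_width: 0.055
grasp_force: 0.0
```

>>> move_arm:
  travel:
    - [0,0,0]
    - [0,0,0]
    - [0,0,0]
    - [0,0,0]
    - [0,0,0]
    - [0,0,0]
  spin: [0,0,0,0,0,0]
  jaw: 255

```text
clock: 3.75
ee_pos: [0.4404, 0.097, 0.0058]
ee_rot: [3.139, -0.002, 1.412]
contact_force: [-1.0, 0.1, 6.0]
grip_width: 0.0337
grasp_force: 40.6
```

>>> move_arm:
  travel:
    - [0,0,8]
    - [0,-10,30]
    - [0,-30,32]
    - [10,-35,30]
    - [20,-40,0]
    - [25,-40,0]
    - [30,-35,0]
    - [30,-30,0]
    - [30,-25,0]
    - [30,-20,0]
    - [22,-12,0]
    - [12,0,0]
    - [0,0,0]
    - [0,0,0]
  spin: [0,0.02,0.02,0.02,0.02,0.02,0.02,0.02,0.02,0.02,0.02,0,0,0]

```text
clock: 5.15
ee_pos: [0.6473, -0.1801, 0.1041]
ee_rot: [-3.14, -0.0, 1.612]
contact_force: [0.5, -0.9, -0.5]
grip_width: 0.0338
grasp_force: 40.0
```

Run:
```python
from h import *
s=manip.sense();print(s["ee_pos"],s["ee_rot"],s["grip_width"])
p=manip.get_image("wrist");W=cloud(p)
z=s["ee_pos"][2]
P,R,B=fit(W,(.65,-.12),.08,z-.02,z+.03);print("off",len(P),np.round(R,1),B.round(0).tolist(),np.median(P[:,2]))
P,R,B=fit(W,(.71,.05),.16,.05,.066);print("plate",len(P),np.round(R,1),B.round(0).tolist())
cv2.imwrite("pics/w2.png",p["color"])
```

```text
[ 0.64728885 -0.18012436  0.10414845] [-3.14033072e+00 -4.17009801e-04  1.61219918e+00] 0.03380386018140465
off 17359 [ 646.1 -134.3   61.1  120.2    1.6] [[614.0, -75.0], [617.0, -195.0], [678.0, -194.0], [675.0, -73.0]] 0.11411405976254121Traceback (most recent call last):
  File "<stdin>", line 6, in <module>
  File "h.py", line 16, in fit
    k=1+np.argmax(st[1:,4]);P=W[l==k]
        ~~~~~~~~~^^^^^^^^^^
    return _wrapfunc(a, 'argmax', axis=axis, out=out, **kwds)
    return bound(*args, **kwds)
ValueError: attempt to get argmax of an empty sequence
```

>>> move_arm:
  travel:
    - [1,0,-30]
    - [0,0,-30]
    - [0,0,-22]
    - [0,0,-11]
    - [0,0,-4]
    - [0,0,0]
    - [0,0,0]
  spin: [0,0,0,0,0,0,0]

```text
clock: 5.9
ee_pos: [0.65, -0.181, 0.009]
ee_rot: [3.139, 0.001, 1.612]
contact_force: [-0.1, -0.0, 0.8]
grip_width: 0.0338
grasp_force: 40.0
```

>>> move_arm:
  travel:
    - [0,10,0]
    - [0,10,0]
    - [0,10,0]
    - [0,10,0]
    - [0,10,0]
    - [0,10,0]
    - [0,9,0]
    - [0,8,0]
    - [0,0,0]
    - [0,0,0]
  spin: [0,0,0,0,0,0,0,0,0,0]

```text
clock: 6.9
ee_pos: [0.649, -0.1037, 0.0073]
ee_rot: [3.142, 0.001, 1.612]
contact_force: [0.6, -0.3, -0.4]
grip_width: 0.0339
grasp_force: 40.0
```

>>> move_arm:
  travel:
    - [0,0,-1]
    - [0,0,-1]
    - [0,0,0]
  spin: [0,0,0]

```text
clock: 7.2
ee_pos: [0.649, -0.1048, 0.0059]
ee_rot: [3.141, 0.001, 1.611]
contact_force: [-0.8, 0.6, 2.9]
grip_width: 0.0337
grasp_force: 40.4
```

>>> move_arm:
  travel:
    - [0,0,0]
    - [0,0,0]
    - [0,0,0]
    - [0,0,0]
    - [0,0,0]
    - [0,0,10]
    - [0,-10,30]
    - [0,-20,40]
    - [0,-20,40]
    - [0,-20,0]
    - [0,0,0]
    - [0,0,0]
  spin: [0,0,0,0,0,0,0,0,0,0,0,0]
  jaw: 95

```text
clock: 8.4
ee_pos: [0.6483, -0.1729, 0.1249]
ee_rot: [-3.14, -0.002, 1.611]
contact_force: [0.1, 0.2, 0.0]
grip_width: 0.0532
grasp_force: 0.0
```

```bash
cat > look.py <<'E'
from h import *
import sys
s=manip.sense();print(s["ee_pos"],s["ee_rot"],s["grip_width"],s["contact_force"].round(1))
for n in sys.argv[2:]:
    p=manip.get_image(n);W=cloud(p)
    cv2.imwrite(f"pics/{sys.argv[1]}_{n}.png",p["color"])
    for q,c,r,a,b in(("off",(.65,-.09),.06,.008,.022),("wedge",(.451,-.143),.1,.004,.03),("plate",(.71,.05),.16,.05,.066)):
        try:
            P,R,B=fit(W,c,r,a,b);print(n,q,len(P),np.round(R,1),B.round(0).tolist(),np.median(P[:,2]).round(4))
        except ValueError: print(n,q,"none")
E
python3 look.py l1 side top wrist
```

```text
[ 0.64831332 -0.17292885  0.12486131] [-3.14039369e+00 -1.60560651e-03  1.61094139e+00] 0.05315386574958068 [0.1 0.2 0. ]
side off 394 [648.7 -76.   34.9  91.4   2.8] [[629.0, -31.0], [634.0, -123.0], [668.0, -121.0], [664.0, -29.0]] 0.0135
side wedge 584 [ 451.7 -145.4  137.7   31.1   90. ] [[436.0, -214.0], [467.0, -214.0], [467.0, -77.0], [436.0, -77.0]] 0.0115
side plate 756 [769.9  46.2  79.2 171.5   2. ] [[727.0, 131.0], [733.0, -41.0], [812.0, -38.0], [807.0, 133.0]] 0.0563
top off 301 [647.3 -69.7  35.2  74.3   3.2] [[628.0, -34.0], [632.0, -108.0], [667.0, -106.0], [663.0, -32.0]] 0.0138
top wedge none
top plate 2968 [712.3  48.3 190.4 170.    2.1] [[614.0, 130.0], [620.0, -40.0], [811.0, -33.0], [804.0, 137.0]] 0.0569
wrist off 4344 [647.8 -75.5  35.   86.5   3. ] [[628.0, -33.0], [633.0, -120.0], [668.0, -118.0], [663.0, -31.0]] 0.0159
wrist wedge 5700 [ 451.2 -141.8  140.3   32.5   89.6] [[435.0, -212.0], [467.0, -212.0], [468.0, -72.0], [435.0, -72.0]] 0.0118
wrist plate 6800 [716.4 -31.5 189.   13.2   2.3] [[622.0, -29.0], [622.0, -42.0], [811.0, -34.0], [811.0, -21.0]] 0.0585
```

View pics/l1_wrist.png

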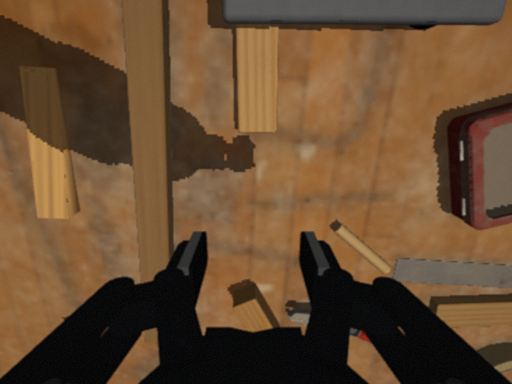

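The picture shows the offcut under the plate's front right corner (cols 236–278, rows 27–132), with its right end at y ≈ -119 mm. The grinder hasn't moved. The wedge is at cols 20–78 with its thin end up, which is to the left. Next I fetch it.

>>> move_arm:
  travel:
    - [-20,-4,0]
    - [-35,-4,0]
    - [-40,-4,0]
    - [-40,-4,0]
    - [-35,-4,-10]
    - [-20,-2,-20]
    - [-7,0,-30]
    - [0,0,-30]
    - [0,0,-18]
    - [0,0,-10]
    - [0,0,0]
    - [0,0,0]
  spin: [-0.02,-0.02,0,0,0,0,0,0,0,0,0,0]

```text
clock: 9.75
ee_pos: [0.4526, -0.1953, 0.0077]
ee_rot: [3.141, 0.0, 1.573]
contact_force: [0.7, -0.2, 0.0]
grip_width: 0.0536
grasp_force: 0.0
```

>>> move_arm:
  travel:
    - [0,0,0]
    - [0,0,0]
    - [0,0,0]
    - [0,0,0]
    - [0,0,0]
    - [0,0,0]
    - [0,0,0]
  spin: [0,0,0,0,0,0,0]
  jaw: 255

```text
clock: 10.45
ee_pos: [0.4532, -0.196, 0.0086]
ee_rot: [3.139, 0.001, 1.572]
contact_force: [-0.3, 0.9, 6.2]
grip_width: 0.0285
grasp_force: 40.2
```

>>> move_arm:
  travel:
    - [0,0,8]
    - [0,0,30]
    - [10,2,32]
    - [25,2,26]
    - [35,2,0]
    - [40,2,0]
    - [40,2,0]
    - [30,2,0]
    - [14,0,0]
    - [5,0,0]
    - [0,0,0]
    - [0,0,0]
  spin: [0,0,0,0.01,0.01,0.01,0.01,0,0,0,0,0]

```text
clock: 11.65
ee_pos: [0.6497, -0.1841, 0.1033]
ee_rot: [-3.14, 0.0, 1.611]
contact_force: [-0.0, -0.3, -0.5]
grip_width: 0.0292
grasp_force: 39.5
```

Run:
```python
from h import *
s=manip.sense();print(s["ee_pos"],s["ee_rot"],s["grip_width"])
p=manip.get_image("wrist");W=cloud(p);cv2.imwrite("pics/w3.png",p["color"])
z=s["ee_pos"][2];y0=s["ee_pos"][1]
for y in np.arange(-.16,-.04,.01):
    m=(abs(W[...,1]-y)<.004)&(W[...,2]>z-.03)&(W[...,2]<z+.03)&(abs(W[...,0]-.65)<.03)
    if m.sum()>5:
        P=W[m];print(y.round(3),np.percentile(P[:,0],[2,98]).round(4),np.median(P[:,2]).round(4),m.sum())
m=(W[...,2]>z-.03)&(W[...,2]<z+.03)&(abs(W[...,0]-.65)<.025);print("ymax",np.percentile(W[m][:,1],99.8))
```

```text
[ 0.64965633 -0.18414075  0.10330965] [-3.14019170e+00  8.04711647e-05  1.61067006e+00] 0.029215138625217768
-0.16 [0.634 0.663] 0.111 810
-0.15 [0.6334 0.6624] 0.1098 834
-0.14 [0.6327 0.6618] 0.1087 874
-0.13 [0.6322 0.6611] 0.1075 908
-0.12 [0.6317 0.6606] 0.1064 950
-0.11 [0.631  0.6599] 0.1052 987
-0.1 [0.6304 0.6593] 0.104 1040
-0.09 [0.6298 0.6587] 0.1028 1086
-0.08 [0.6291 0.6581] 0.1017 1137
-0.07 [0.6285 0.6575] 0.1005 1193
-0.06 [0.6281 0.657 ] 0.0996 604
ymax -0.06022513587899489
```

View pics/w3.png

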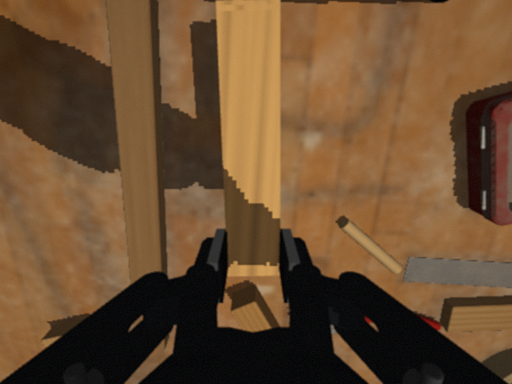

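>>> move_arm:
  travel:
    - [0,0,-30]
    - [0,0,-26]
    - [0,0,-16]
    - [0,0,-6]
    - [0,0,0]
    - [0,0,0]
  spin: [-0.02,0,0,0,0,0]

```text
clock: 12.3
ee_pos: [0.6519, -0.1841, 0.0267]
ee_rot: [3.139, 0.001, 1.592]
contact_force: [0.2, -0.4, 0.0]
grip_width: 0.0288
grasp_force: 39.5
```

>>> move_arm:
  travel:
    - [0,10,0]
    - [0,10,0]
    - [0,10,0]
    - [0,10,0]
    - [0,10,0]
    - [0,10,0]
    - [0,10,0]
    - [0,0,-1]
    - [0,0,0]
  spin: [0,0,0,0,0,0,0,0,0]

```text
clock: 13.2
ee_pos: [0.6509, -0.1133, 0.0241]
ee_rot: [-3.141, 0.0, 1.593]
contact_force: [-0.2, -0.1, -0.0]
grip_width: 0.0288
grasp_force: 39.5
```

>>> move_arm:
  travel:
    - [0,0,0]
    - [0,0,0]
    - [0,0,0]
    - [0,0,0]
    - [0,0,10]
    - [0,0,30]
    - [0,-15,20]
    - [0,-30,0]
    - [0,0,0]
  spin: [0,0,0,0,0,0,0,0,0]
  jaw: 115

```text
clock: 14.1
ee_pos: [0.6505, -0.1662, 0.0869]
ee_rot: [3.139, 0.007, 1.585]
contact_force: [-0.4, -0.6, -0.7]
grip_width: 0.0468
grasp_force: 0.0
```

Run:
```python
from h import *
s=manip.sense();print(s["ee_pos"],s["grip_width"])
p=manip.get_image("wrist");W=cloud(p);cv2.imwrite("pics/w4.png",p["color"])
P,R,B=fit(W,(.65,-.09),.06,.021,.045);print(len(P),np.round(R,1),B.round(0).tolist(),P[:,2].max())
A=np.c_[P[:,:2],np.ones(len(P))];print("slope",np.linalg.lstsq(A,P[:,2],rcond=None)[0].round(3))
```

```text
[ 0.65046757 -0.16624024  0.08687263] 0.046839322089060935
6359 [649.3 -81.6  30.   96.5   2.7] [[632.0, -34.0], [637.0, -130.0], [667.0, -129.0], [662.0, -33.0]] 0.03756485372567475
slope [ 0.004 -0.114  0.018]
```

>>> move_arm:
  travel:
    - [1,0,0]
    - [0,0,0]
    - [0,0,-10]
    - [0,0,-20]
    - [0,0,-20]
    - [0,0,-10]
    - [0,0,0]
    - [0,0,0]
  spin: [0,0,0,0,0,0,0,0]
  jaw: 255

```text
clock: 14.95
ee_pos: [0.6522, -0.1584, 0.0244]
ee_rot: [3.141, 0.0, 1.592]
contact_force: [0.3, -0.6, 0.4]
grip_width: -0.0002
grasp_force: 0.0
```

>>> move_arm:
  travel:
    - [0,5,0]
    - [0,5,0]
    - [0,5,0]
    - [0,3,0]
    - [0,3,0]
    - [0,0,0]
  spin: [0,0,0,0,0,0]

```text
clock: 15.55
ee_pos: [0.6521, -0.1367, 0.0244]
ee_rot: [3.141, -0.0, 1.593]
contact_force: [-0.2, 0.2, 0.5]
grip_width: 0.0
grasp_force: 0.0
```

>>> move_arm:
  travel:
    - [0,3,0]
    - [0,3,0]
    - [0,2,0]
    - [0,2,0]
    - [0,0,0]
  spin: [0,0,0,0,0]

```text
clock: 16.05
ee_pos: [0.652, -0.1269, 0.0242]
ee_rot: [-3.142, -0.0, 1.592]
contact_force: [0.1, -0.2, -0.2]
grip_width: -0.0
grasp_force: 0.0
```

>>> move_arm:
  travel:
    - [0,1,0]
    - [0,1,0]
    - [0,1,0]
    - [0,0,0]
  spin: [0,0,0,0]

```text
clock: 16.45
ee_pos: [0.652, -0.1243, 0.0243]
ee_rot: [-3.142, -0.0, 1.592]
contact_force: [0.1, -1.0, -0.2]
grip_width: -0.0001
grasp_force: 0.0
```

>>> move_arm:
  travel:
    - [0,1,0]
    - [0,1,0]
    - [0,0,0]
  spin: [0,0,0]

```text
clock: 16.75
ee_pos: [0.652, -0.1222, 0.0243]
ee_rot: [3.142, -0.0, 1.592]
contact_force: [-0.9, 0.3, -0.5]
grip_width: 0.0
grasp_force: 0.0
```

>>> move_arm:
  travel:
    - [0,1,0]
    - [0,1,0]
    - [0,0,0]
  spin: [0,0,0]

```text
clock: 17.05
ee_pos: [0.652, -0.1203, 0.0243]
ee_rot: [3.142, -0.0, 1.592]
contact_force: [0.1, 0.5, 0.2]
grip_width: 0.0001
grasp_force: 0.0
```

>>> move_arm:
  travel:
    - [0,1,0]
    - [0,0,0]
    - [0,0,0]
  spin: [0,0,0]

```text
clock: 17.35
ee_pos: [0.652, -0.1194, 0.0243]
ee_rot: [3.142, -0.0, 1.592]
contact_force: [-0.3, 0.6, 0.1]
grip_width: -0.0001
grasp_force: 0.0
```

>>> move_arm:
  travel:
    - [0,1,0]
    - [0,0,0]
    - [0,0,0]
  spin: [0,0,0]

```text
clock: 17.65
ee_pos: [0.6519, -0.1187, 0.0243]
ee_rot: [3.142, 0.0, 1.592]
contact_force: [-1.0, 0.2, 0.1]
grip_width: -0.0004
grasp_force: 0.2
```

```bash
cat > chk.py <<'E'
from h import *
s=manip.sense();print(s["ee_pos"].round(4),s["contact_force"].round(2))
for n in("wrist","side"):
    p=manip.get_image(n);W=cloud(p)
    for nm,c,r,a,b in(("wedge",(.65,-.075),.05,.021,.045),("off",(.65,-.09),.06,.008,.02),("plate",(.71,.05),.16,.05,.066)):
        try:
            P,R,B=fit(W,c,r,a,b);print(n,nm,len(P),B.round(1).tolist())
            if nm=="plate":
                A=np.c_[P[:,:2],np.ones(len(P))];print("slope",np.linalg.lstsq(A,P[:,2],rcond=None)[0].round(4))
        except ValueError: print(n,nm,"none")
    cv2.imwrite(f"pics/c{s['clock']:.2f}_{n}.png",p["color"])
E
python3 chk.py; ls pics
```

```text
[ 0.6519 -0.1187  0.0243] [-0.98  0.16  0.07]
wrist wedge 8002 [[633.7999877929688, -41.29999923706055], [636.7000122070312, -113.4000015258789], [666.5999755859375, -112.19999694824219], [663.7999877929688, -40.099998474121094]]
wrist off 681 [[621.0999755859375, -43.29999923706055], [633.2000122070312, -121.19999694824219], [644.5999755859375, -119.4000015258789], [632.4000244140625, -41.5]]
wrist plate 34179 [[620.4000244140625, -5.800000190734863], [621.0999755859375, -40.79999923706055], [752.2999877929688, -38.29999923706055], [751.7000122070312, -3.200000047683716]]
slope [-0.0095  0.0417  0.0665]
side wedge 8 [[652.0999755859375, -78.19999694824219], [654.5999755859375, -78.30000305175781], [654.7999877929688, -61.79999923706055], [652.2999877929688, -61.79999923706055]]
side off 68 [[632.0, -78.4000015258789], [633.5, -123.30000305175781], [666.9000244140625, -122.19999694824219], [665.2999877929688, -77.19999694824219]]
side plate 1113 [[696.2999877929688, 128.5], [702.2999877929688, -41.20000076293945], [812.7000122070312, -37.29999923706055], [806.7000122070312, 132.39999389648438]]
slope [-0.0119  0.0134  0.0655]
a.png
c17.65_side.png
c17.65_wrist.png
l1_side.png
l1_top.png
l1_wrist.png
side0.png
top0.png
w1.png
w3.png
w4.png
```

The wedge's thick end is at y ≈ -113 mm and contact with the foot is expected near -110 mm, so I keep pushing gently.

>>> move_arm:
  travel:
    - [0,1,0]
    - [0,1,0]
    - [0,0,0]
  spin: [0,0,0]

```text
clock: 18.05
ee_pos: [0.6519, -0.1178, 0.0244]
ee_rot: [3.141, 0.002, 1.591]
contact_force: [0.3, -3.3, -0.7]
grip_width: -0.0003
grasp_force: 1.4
```

>>> move_arm:
  travel:
    - [0,1,0]
    - [0,0,0]
    - [0,0,0]
  spin: [0,0,0]

```text
clock: 18.35
ee_pos: [0.6518, -0.1171, 0.0244]
ee_rot: [3.142, 0.002, 1.591]
contact_force: [0.4, -4.6, -1.1]
grip_width: 0.0004
grasp_force: 2.3
```

>>> move_arm:
  travel:
    - [0,1,0]
    - [0,0,0]
    - [0,0,0]
  spin: [0,0,0]

```text
clock: 18.65
ee_pos: [0.652, -0.1148, 0.0244]
ee_rot: [3.141, 0.0, 1.592]
contact_force: [-0.5, -4.5, -0.8]
grip_width: -0.0001
grasp_force: 2.3
```

```bash
python3 chk.py
python3 - <<'E'
from h import *
p=manip.get_image("top");W=cloud(p);P,R,B=fit(W,(.71,.05),.16,.05,.066);print("plate",np.round(R,1),B.round(1).tolist())
E
```

```text
[ 0.652  -0.1148  0.0244] [-0.52 -4.54 -0.79]
wrist wedge 7669 [[633.4000244140625, -39.900001525878906], [636.2000122070312, -109.4000015258789], [666.0999755859375, -108.19999694824219], [663.2999877929688, -38.70000076293945]]
wrist off 652 [[619.7000122070312, -42.29999923706055], [633.2000122070312, -120.4000015258789], [645.0, -118.4000015258789], [631.5, -40.29999923706055]]
wrist plate 36576 [[619.0999755859375, -2.0999999046325684], [619.9000244140625, -38.900001525878906], [753.2999877929688, -36.0], [752.5, 0.800000011920929]]
slope [-0.0081  0.031   0.0653]
side wedge 19 [[631.7999877929688, -94.5999984741211], [641.2000122070312, -126.19999694824219], [647.0, -124.5], [637.7000122070312, -92.9000015258789]]
side off 86 [[632.7000122070312, -75.19999694824219], [633.0999755859375, -122.80000305175781], [666.5, -122.5], [666.0999755859375, -75.0]]
side plate 1106 [[698.7999877929688, 128.3000030517578], [702.5999755859375, -40.400001525878906], [810.9000244140625, -38.0], [807.0999755859375, 130.6999969482422]]
slope [-0.0116  0.0101  0.0654]
plate [715.1  57.3 134.6 239.8  64.8] [[578.0, 47.400001525878906], [795.0, -54.599998474121094], [852.2000122070312, 67.30000305175781], [635.2000122070312, 169.1999969482422]]
```

The wedge moved about 4 mm against 4.5 N while the plate moved only 1–2 mm, so it is bearing on the foot. I'll back off and check.

>>> move_arm:
  travel:
    - [0,-2,0]
    - [0,-5,0]
    - [0,-15,0]
    - [0,-30,10]
    - [0,-30,40]
    - [0,-20,45]
    - [-30,0,40]
    - [-40,0,40]
    - [-40,0,0]
    - [-40,0,0]
    - [-40,0,0]
    - [0,0,0]
    - [0,0,0]
  spin: [0,0,0,0,0,0,0,0,0,0,0,0,0]

```text
clock: 20.1
ee_pos: [0.4662, -0.2166, 0.1951]
ee_rot: [3.14, -0.002, 1.591]
contact_force: [0.5, -0.4, 1.0]
grip_width: 0.0
grasp_force: 0.0
```

Run:
```python
from h import *
print(manip.sense()["ee_pos"],manip.sense()["contact_force"])
ims=[]
for n in("top","side"):
    p=manip.get_image(n);W=cloud(p);ims.append(p["color"])
    for nm,c,r,a,b in(("wedge",(.65,-.075),.05,.021,.045),("off",(.65,-.09),.06,.008,.02),("plate",(.71,.05),.16,.05,.066)):
        P,R,B=fit(W,c,r,a,b);print(n,nm,len(P),B.round(1).tolist())
        A=np.c_[P[:,:2],np.ones(len(P))];print("slope",np.linalg.lstsq(A,P[:,2],rcond=None)[0].round(4))
cv2.imwrite("pics/fin.png",np.hstack([cv2.resize(ims[0][110:270,150:300],(400,427)),cv2.resize(ims[1][120:260,220:350],(400,427))]))
```

```text
[ 0.46617461 -0.2165514   0.19509034] [ 0.48750045 -0.35624139  1.02809447]
top wedge 309 [[632.2000122070312, -40.599998474121094], [635.7999877929688, -103.30000305175781], [667.2999877929688, -101.5], [663.7000122070312, -38.79999923706055]]
slope [ 0.0609 -0.0994 -0.0167]
top off 164 [[627.0, -33.29999923706055], [632.0999755859375, -118.5999984741211], [666.5999755859375, -116.5999984741211], [661.5999755859375, -31.299999237060547]]
slope [ 0.0406  0.0167 -0.0108]
top plate 2970 [[614.7999877929688, 131.6999969482422], [619.7999877929688, -38.599998474121094], [810.7000122070312, -33.0], [805.7000122070312, 137.3000030517578]]
slope [0.0021 0.0006 0.0557]
side wedge 322 [[633.7000122070312, -27.200000762939453], [637.7000122070312, -108.0], [667.7000122070312, -106.5], [663.5999755859375, -25.700000762939453]]
slope [-0.0226 -0.041   0.0411]
side off 161 [[629.0999755859375, -34.0], [633.7000122070312, -122.69999694824219], [667.4000244140625, -120.9000015258789], [662.7999877929688, -32.20000076293945]]
slope [ 0.0352  0.0265 -0.0066]
side plate 2436 [[617.2000122070312, 126.4000015258789], [621.2999877929688, -42.5], [811.7000122070312, -37.900001525878906], [807.5999755859375, 131.0]]
slope [-0.0024  0.0064  0.0581]
```

View pics/fin.png

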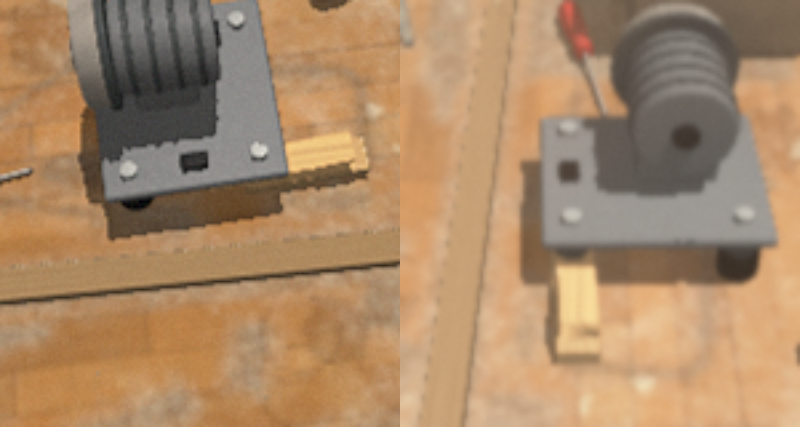

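The picture shows the wedge on the offcut under the front right corner, with the plate level and about 1–2 mm from where it started. The gripper is clear, so I hand in.

```bash
python3 -c "
from plant import manip
print(manip.hand_in())"
```

```text
the job is handed in; nothing more can be done
None
```

The job is handed in, with no verdict shown: the offcut is under the bare foot, the shim is pushed in on top with about 4.5 N, and the grinder is level and within about 2 mm of its start; the shim's bearing force after release could not be measured.

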